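# Hang the rod holder on the slotted stand and put the stirring rod in it

### The job

Hang the aluminium holder bracket on the slotted steel stand: put its four hooks into the four slots, then press it straight down until it is fully home and the stand's spring catch has snapped out into the bracket's window. Then lift the stirring rod out of the wooden block and drop it, bare steel end down, into the bracket's tube so that it stands on the tube's floor. Leave the jar, bottles, tweezers and scoop where they are.

Things in the scene. Friction and masses are not known exactly. Their poses are not given: they have to be found in the camera images.
- bracket_centre (a point): Centre of the square tube of the loose aluminium bracket (150 g), 40 mm above its underside; it stands on the bench in the attitude in which it will hang. x towards the hooks, z up. Tube 24 x 24 mm outside, sides along x and y, 80 mm tall, open on top, bore 16 x 16 mm, floor 4 mm thick. Grip its two free y faces (24 mm) from above, in the upper third, to keep the hand clear of the stand.
- bracket_back (a point): Centre of the rear face of the bracket's back plate (60 wide, 80 tall), 45 mm along x from bracket_centre, same axes. Four hooks at y = +-20 mm, 5 mm wide: tongues run 10 mm back, 6 mm thick, undersides 16 mm below and 24 mm above this point; tips reach 16 mm further down, 6 mm behind the face. Bottom middle: a window 18 x 9.5 mm above a 4.5 mm strip.
- stand_home (a point): Where bracket_centre lies when the bracket is fully home: 45 mm in front of the stand's panel, on its centre line, 75 mm above the bench. x points into the panel, z up; the bracket hangs with its axes parallel to these. The hooks enter with bracket_centre 16 to 24 mm (best 20) above this point: go straight along +x until the back plate meets the panel, then press straight down 20 mm.
- stand: Fixed slotted steel stand; origin on the bench below the middle of the panel's front face, x into the panel, z up. Panel 90 mm wide, 4 mm thick, top at 138 mm. Four slots at y = +-20 mm, 10 mm wide, from z = 59 to 89 and 99 to 129 mm; home is when the tongues rest on the slots' lower edges. Base plate 8 mm high, 110 mm wide, from x = -55 to +75 mm.
- catch (a joint): Spring catch of the stand: brass nose, 14 mm wide, mid-panel, 41 to 48 mm above the bench, sloped on top, flat below. In m: 0 = out (4 mm proud), grows as it is pushed into the panel. Over the last 13 mm of the way down the bracket's strip pushes it 2 to 4 mm in, which takes about 4 to 8 N downward (its weight does not do it); at home it snaps back to 0 in the window and holds the bracket.
- rod_handle (a point): Middle of the handle of the loose stirring rod, 40 g, 140 mm from its lower end. The rod is 170 mm long: a bare steel shank of 8 mm diameter (the lower 110 mm) and a black plastic handle of 14 mm diameter (the upper 60 mm). It stands upright in the wooden block; z runs up along the rod. Grip it round the handle from above.
- rod_tip (a point): Lower end of the stirring rod's shank, on its axis; z runs up the rod. When the rod stands in the bracket's tube this end is on the tube's floor, 36 mm below bracket_centre.
- rod_block: Fixed wooden block, 56 x 56 x 45 mm, with one hole of 10 mm diameter and 40 mm depth in the middle of its top, in which the rod stands at the start. Origin at the centre of its underside.
- white_jar: Bystander: glass-stoppered jar with white content, 62 mm diameter, 113 mm high; origin at the centre of its underside.
- loose_dropper: Bystander: small amber dropper bottle, 30 mm diameter, 92 mm high; origin at the centre of its underside.
- loose_spray: Bystander: small spray bottle with a white pump, 30 mm diameter, 118 mm high; origin at the centre of its underside.
- loose_tweezers: Bystander: steel tweezers lying on the bench, 134 mm long along their y axis, 9 mm high; origin at the middle of their underside.
- loose_scoop: Bystander: white plastic scoop lying on the bench, 122 mm long along its y axis, 9 mm high; origin at the middle of its underside.
There are look-alikes about, which are no part of the job. Of the things shaped like the stand, the steel one is meant.

How it is judged (in metres and radians):
On the way, in this order (a step that is already met when the one before it is completed fails the run):
1. the bracket's four hooks are in the slots, its back plate at the panel (within 5 mm), still 7 to 26 mm above home (x of bracket_centre in the frame of stand_home between -0.005 and 0.006 m and y of bracket_centre in the frame of stand_home between -0.006 and 0.006 m and z of bracket_centre in the frame of stand_home between 0.007 and 0.026 m and angle between the x axis of bracket_centre and the x axis of stand_home, either way round below 0.12 rad), for 0.1 s.
2. the bracket is pressed home (within 5 mm sideways and in depth, at most 3 mm high, tilted less than 0.07 rad) and the catch is out again (less than 1.5 mm pushed in) (x of bracket_centre in the frame of stand_home between -0.005 and 0.005 m and y of bracket_centre in the frame of stand_home between -0.005 and 0.005 m and z of bracket_centre in the frame of stand_home between -0.004 and 0.003 m and angle between bracket_centre's own z axis and vertical below 0.07 rad and value of joint catch below 0.0015 m), for 0.2 s.
3. the rod stands in the bracket's tube, bare end down, its end within 6 mm of the tube's floor (x of rod_tip in the frame of bracket_centre between -0.009 and 0.009 m and y of rod_tip in the frame of bracket_centre between -0.009 and 0.009 m and z of rod_tip in the frame of bracket_centre between -0.042 and -0.03 m and angle between rod_tip's own z axis and vertical below 0.2 rad), for 0.2 s.
At the end, for the whole second after the job is handed in: The bracket hangs locked: within 5 mm of home, at most 3 mm high, tilted under 0.07 rad, catch under 1.5 mm in. The rod stands in its tube bare end down: end within 9 mm of the axis each way and 6 mm of the floor, tilted under 0.2 rad. Jar and two bottles upright (0.3 rad) (all of step 2 and all of step 3 and angle between each of white_jar, loose_dropper, loose_spray's own z axis and vertical below 0.3 rad); the robot touches nothing.
It fails at once if the white jar is moved more than 40 mm (distance of white_jar from where it was at the start of the episode above 0.04 m).
It fails at once if the dropper is moved more than 40 mm (distance of loose_dropper from where it was at the start of the episode above 0.04 m).
It fails at once if the spray is moved more than 40 mm (distance of loose_spray from where it was at the start of the episode above 0.04 m).
It fails at once if the tweezers is moved more than 40 mm (distance of loose_tweezers from where it was at the start of the episode above 0.04 m).
It fails at once if the scoop is moved more than 40 mm (distance of loose_scoop from where it was at the start of the episode above 0.04 m).
It also fails if it takes over 61 s, if anything falls off the work surface, if the arm or the gripper's body presses on something with over 40 N, if the wrist force passes 120 N, or if a joint passes its speed limit or range.

### The arm

A 6-joint arm with a two-finger parallel gripper is mounted at the origin on a cart in front of the work surface, level with it; the furniture and walls round the work are solid. World frame = base frame: x ahead of the robot, y to its left, z up, the work surface at z = 0. Lengths are in m, angles in degrees, forces in N, time in s.
With the tool pointing down it reaches from about 0.375 to 0.9 m from the base axis. Payload 3.1 kg.
Tool frame: the origin (TCP) lies at the very end of the fingers, on their centre line; the grasp point (between the pads) lies 19 mm behind it; z points along the fingers, y is the line along which they close (so a half turn about z gives the same grasp; the last joint's range is limited). The gripper opens to 87 mm and grips with 3 to 60 N. Pads are 19 mm wide; open, the fingers measure 117 mm over their backs; the gripper's body (75 mm by 190 mm) begins 51 mm behind the grasp point.
Start: joints at [55.835, 30.224, 82.088, -0, 67.689, -10.227], TCP at [0.254, 0.571, 0.223] pointing down, gripper open.
Joint ranges: [-176.69, 176.69], [-43.24, 126.21], [12.49, 139.97], [-82, 262], [0, 151.66], [-163.58, 163.58]. Speed limits (degrees/s): [159.86, 159.86, 180, 180, 180, 180].

### API

Orientations are given as a 3x3 rotation matrix whose columns are the frame's x, y, z axes.
In Python, from rig import bot gives the robot as it stands.
- The arm moves only by the tool move_arm, never from a script. Its argument "increments" is a list of rows, each an object with "xyz": the shift along the tool's x, y, z in mm, a list of three; "roll": the turn about the tool's z in rad; "grip": the opening in per cent of the stroke, from 0 (shut) to 100 (fully open). A call has 1 to 5 rows; each row shifts and turns the commanded pose from where the row before left it, along the tool's axes as they then stand; what a row does not reach is not made up. A row lasts 1/12 s, in which the tool goes at most 41.7 mm and 7.16 degrees, less where a joint would pass 70% of its speed; a pose out of reach is approached as far as the arm can. A call is refused whole if a number of a shift passes 41.7 or a number of a turn 0.125, either way. A call with a gripper value outside its range is refused whole. The fingers move at their own pace and stop on an object; the grip force is fixed at half the most. Time passes only in rows, so rows that do not move let the fingers close. It gives the time, the measured TCP pose, the force, the opening and the grip force at its end, in the units of the state.
- bot.read_state(): the state, without advancing time (a new reading comes with each control period).
- bot.capture(name): name is "scene" or "top" or "wrist"; returns (picture, depth): 400x640x3 uint8, red, green, blue; 400x640 float32, m along the optical axis (not along the pixel's ray), 0 where there is no reading.
- bot.camera_model(name): a dict with "intrinsics" (3x3 intrinsics, pixels), "D" ([k1, k2, p1, p2, k3] as OpenCV has them; the pictures are not rectified), "rvec" (rotation vector, rad) and "tvec" (3), from world to camera coordinates, as OpenCV has them; the wrist camera has in their place "tool_from_camera" (4x4, takes a point from camera to tool coordinates, whose origin is the TCP and whose axes are the flange's). Camera axes: x right, y down, z forward; pixel columns grow to the right and rows downward; lengths in m; the calibration is good to about 2 mm. A picture is of the moment at which its call begins: read the wrist's pose just before it. camera_model takes no time and is no camera call.
- bot.hand_in(): hands the job in; it is judged then, once.
Trained networks look in the newest picture that a camera, given by its name, has taken for a name from the list of things; names that differ only in an ending like _2 or _b are one class to them, and where a whole thing is asked for, a point or a joint stands for the part that bears it (a point fixed in the world has none). Each returns a list of dicts, best first, with "conf" (0 to 1); they miss things now and then, are a little off and sometimes report something else, mostly with a low value. They report only what shows in the picture. A call takes as long as a camera call. They do not tell look-alikes from the thing itself.
- bot.spot_in(label, camera): "at" ([x, y, z] in m, in the coordinates of the camera as it stood for that picture, good to about 4 mm: the middle of the surface that is visible of it).
- bot.trace(label, camera): "mask" (400x640 bool, what is visible of it).
The state is a dict: "time_s": time; "joint_positions": joint angles; "qvel": joint speeds; "tau": joint torques, N m; "position": TCP position; "tcp_rot": TCP orientation; "force": force on the tool from outside, world axes, zero at the start; "moment": the same for the moment, N m; "opening": opening from 0.0 (shut) to 1.0 (fully open); "grasp_force": force on a finger pad.
Only numpy, scipy, OpenCV 4.12 (cv2) and the standard library are available. Lean on these libraries where they do the work, as an engineer would, in place of code of your own. Each camera call takes 0.05 s, during which the arm holds its last target. There are 200 camera calls.

## Working session

There is one attempt and no reset: what is moved stays moved. The work goes in short steps, Python scripts to look and compute and a tool call to move; the robot and the scene stay as the last step left them, time stands still between calls to the robot, and variables do not carry over. Pictures are saved under pics/ and viewed, at most 10 in all, crops included, and the job is handed in when it is done.

Besides the shell and the picture viewer there is one more tool, called after ">>>" in YAML: its name, and indented under it one key for each argument. move_arm: Moves the arm, as the interface text tells. Its arguments: {"type":"object","properties":{"increments":{"type":"array"}},"required":["increments"]}

```bash
mkdir -p pics; ls
cat > h.py <<'E'
import numpy as np, cv2
from rig import bot
def cap(n,save=None):
    s=bot.read_state(); im,d=bot.capture(n)
    if save: cv2.imwrite(save,im[:,:,::-1])
    return s,im,d
def T_wc(n,s=None):
    m=bot.camera_model(n); T=np.eye(4)
    if n=='wrist':
        T[:3,:3]=np.array(s['tcp_rot']).reshape(3,3); T[:3,3]=s['position']
        return T@np.array(m['tool_from_camera'])
    R=cv2.Rodrigues(np.array(m['rvec'],float))[0]; T[:3,:3]=R.T; T[:3,3]=-R.T@np.array(m['tvec'],float).ravel(); return T
def cloud(n,d,s=None):
    m=bot.camera_model(n);K=np.array(m['intrinsics'],float)
    v,u=np.mgrid[:400,:640]
    p=cv2.undistortPoints(np.stack([u,v],-1).reshape(-1,1,2).astype(np.float64),K,np.array(m['D'],float)).reshape(400,640,2)
    c=np.dstack([p[...,0]*d,p[...,1]*d,d]); T=T_wc(n,s)
    w=c@T[:3,:3].T+T[:3,3]; w[d<=0]=np.nan; return w
def proj(n,P,s=None):
    m=bot.camera_model(n);Ti=np.linalg.inv(T_wc(n,s))
    return cv2.projectPoints(np.atleast_2d(P).astype(float),cv2.Rodrigues(Ti[:3,:3])[0],Ti[:3,3],np.array(m['intrinsics'],float),np.array(m['D'],float))[0].reshape(-1,2)
E
python3 - <<'E'
from h import *
S={}
for n in ['scene','top']:
    s,im,d=cap(n,f'pics/{n}0.png'); np.savez(f'{n}0.npz',im=im,d=d); T=T_wc(n)
    print(n,T[:3,3].round(3))
    for l in ['bracket_centre','stand','rod_handle','rod_block','white_jar','loose_dropper','loose_spray','loose_tweezers','loose_scoop']:
        for r in bot.spot_in(l,n)[:3]:
            a=np.array(r['at']); w=T[:3,:3]@a+T[:3,3]; print(l,round(r['conf'],2),w.round(3),proj(n,w).round()[0])
E
```

```text
pics
scene [ 0.08  -0.584  0.815]
bracket_centre 0.8 [ 0.501 -0.252  0.052] [360. 291.]
stand 0.85 [ 0.774 -0.247  0.039] [429. 239.]
stand 0.72 [0.53  0.407 0.037] [231. 162.]
stand 0.68 [0.573 0.045 0.01 ] [306. 221.]
rod_handle 0.47 [0.442 0.219 0.126] [233. 179.]
rod_block 0.68 [0.439 0.21  0.047] [237. 201.]
white_jar 0.89 [0.635 0.25  0.068] [282. 165.]
loose_dropper 0.51 [ 0.657 -0.179  0.049] [383. 243.]
loose_spray 0.78 [ 0.647 -0.285  0.062] [411. 266.]
loose_spray 0.53 [0.634 0.247 0.069] [282. 165.]
loose_spray 0.44 [ 0.657 -0.181  0.049] [383. 243.]
loose_scoop 0.63 [ 0.54  -0.407  0.003] [417. 337.]
loose_scoop 0.57 [ 0.394 -0.026  0.001] [271. 268.]
top [0.495 0.007 1.234]
bracket_centre 0.75 [ 0.497 -0.235  0.047] [396. 232.]
stand 0.79 [0.576 0.062 0.005] [295. 210.]
stand 0.75 [ 0.774 -0.229  0.007] [388. 143.]
stand 0.55 [0.539 0.435 0.008] [172. 225.]
rod_handle 0.6 [0.443 0.228 0.157] [231. 258.]
rod_block 0.95 [0.449 0.222 0.048] [241. 254.]
white_jar 0.72 [0.639 0.258 0.116] [222. 186.]
loose_dropper 0.69 [0.582 0.062 0.011] [295. 207.]
loose_dropper 0.45 [ 0.66  -0.167  0.05 ] [371. 178.]
loose_spray 0.69 [0.448 0.223 0.16 ] [233. 256.]
loose_spray 0.48 [ 0.653 -0.266  0.077] [407. 178.]
loose_scoop 0.72 [ 0.535 -0.399  0.008] [447. 219.]
```

View pics/scene0.png

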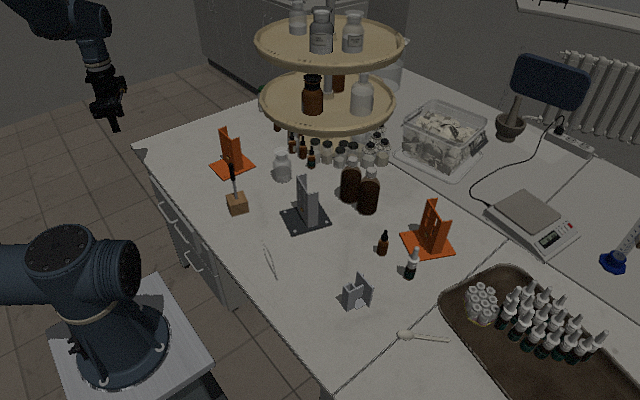

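View pics/top0.png

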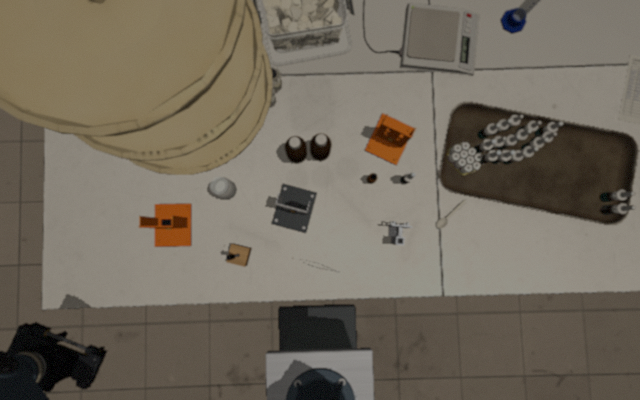

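The steel (grey) stand is at scene (306,212) and top (294,208). The other two stand shapes, at scene (232,155) and (428,235), are orange look-alikes. The bracket is at scene (357,291), and the rod in its block at scene (236,202). Next I'll measure their poses and confirm them in a crop.

Run:
```python
from h import *
C={}
for n in ['scene','top']:
    z=np.load(n+'0.npz'); C[n]=(z['im'],cloud(n,z['d']))
im,w=C['top']
def rect(mask,name):
    P=w[mask][:,:2].astype(np.float32); r=cv2.minAreaRect(P); print(name,len(P),np.round(r[0],4),np.round(r[1],4),round(r[2],2), P.mean(0).round(4))
    print(cv2.boxPoints(r).round(3).tolist())
u0=np.zeros((400,640),bool)
def box(c,r,z0,z1): return (np.hypot(w[...,0]-c[0],w[...,1]-c[1])<r)&(w[...,2]>z0)&(w[...,2]<z1)
dark=im.mean(2)<85
print(im[215,300],im[225,320],im[254,240])
rect(box((.576,.06),.11,-.01,.025)&dark,'base')
rect(box((.576,.06),.11,.12,.16),'paneltop')
rect(box((.497,-.24),.08,.03,.12),'bracket')
rect(box((.448,.222),.06,.03,.06),'block')
rect(box((.448,.222),.06,.1,.2),'rodtop')
for n in C:
    im2,w2=C[n]
    for nm,c,r in [('stand',(.576,.06),.1),('br',(.497,-.24),.07),('rod',(.448,.222),.05)]:
        m=np.hypot(w2[...,0]-c[0],w2[...,1]-c[1])<r
        z=w2[...,2][m]; print(n,nm,np.nanpercentile(z,[1,50,99,100]).round(3))
a=cv2.resize(C['scene'][0][170:240,270:345],None,fx=5.3,fy=5.3,interpolation=3);b=cv2.resize(C['scene'][0][260:330,320:395],None,fx=5.3,fy=5.3,interpolation=3)
cv2.imwrite('pics/crop1.png',np.hstack([a,b])[:,:,::-1])
```

```text
[49 49 50] [150 146 136] [118  93  62]
base 1251 [0.5859 0.0809] [0.139  0.1263] 73.42 [0.5814 0.0691]
[[0.5059999823570251, 0.03200000151991844], [0.6269999742507935, -0.004000000189989805], [0.6660000085830688, 0.1289999932050705], [0.5450000166893005, 0.16599999368190765]]
paneltop 89 [0.5864 0.0639] [0.0904 0.0317] 73.89 [0.5792 0.0677]
[[0.5590000152587891, 0.02500000037252903], [0.5889999866485596, 0.01600000075995922], [0.6140000224113464, 0.10300000011920929], [0.5839999914169312, 0.1120000034570694]]
bracket 194 [ 0.4951 -0.2394] [0.0593 0.066 ] 81.11 [ 0.4956 -0.2392]
[[0.4580000042915344, -0.2639999985694885], [0.5230000019073486, -0.27399998903274536], [0.5320000052452087, -0.2150000035762787], [0.46700000762939453, -0.20499999821186066]]
block 338 [0.4456 0.2316] [0.0564 0.0563] 73.96 [0.4463 0.2284]
[[0.41100001335144043, 0.21199999749660492], [0.4650000035762787, 0.19699999690055847], [0.47999998927116394, 0.25099998712539673], [0.4259999990463257, 0.2669999897480011]]
rodtop 43 [0.4461 0.2311] [0.0132 0.0124] 69.91 [0.4463 0.2291]
[[0.43799999356269836, 0.22699999809265137], [0.44999998807907104, 0.22300000488758087], [0.45399999618530273, 0.23499999940395355], [0.44200000166893005, 0.23899999260902405]]
scene stand [-0.751  0.006  0.137  0.141]
scene br [-0.003  0.001  0.081  0.084]
scene rod [-0.756  0.001  0.172  0.176]
top stand [-0.006  0.003  0.137  0.143]
top br [-0.006  0.     0.081  0.084]
top rod [-0.004  0.005  0.174  0.178]
```

View pics/crop1.png

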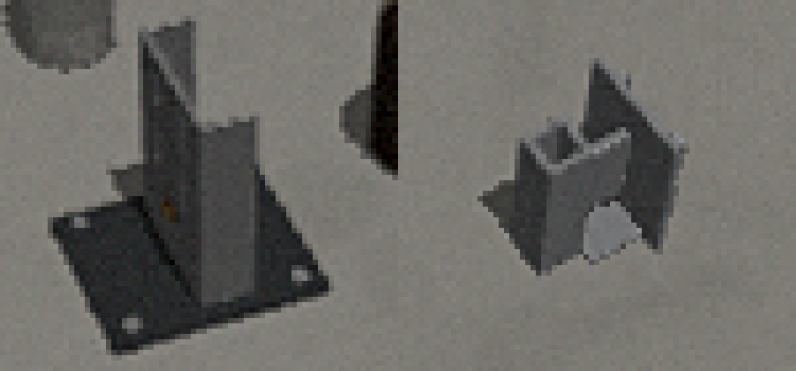

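The crop confirms the grey steel stand with the brass catch nose on its front, facing the robot, and the aluminium bracket with its tube in front and hooks at the rear. I'll plan the approach.

```bash
cat >> h.py <<'E'
def rel(P,yaw):
    """tool-axis shift (mm) and roll (rad) to put TCP at P, pointing down, tool y along yaw dir's normal"""
    s=bot.read_state(); R=np.array(s['tcp_rot']).reshape(3,3)
    d=R.T@(np.array(P)-s['position'])*1e3
    y=np.array([-np.sin(yaw),np.cos(yaw),0]); t=R.T@y
    a=np.arctan2(-t[0],t[1]); a=(a+np.pi/2)%np.pi-np.pi/2
    print('t',round(s['time_s'],2),'pos',np.round(s['position'],4),'op',round(s['opening'],3),'gf',round(s['grasp_force'],1),'F',np.round(s['force'],1)); print('shift now-axes',d.round(1),'roll',round(a,4),'world d',(R@d).round(1))
    c,q=np.cos(a),np.sin(a); print('shift after roll',[round(c*d[0]+q*d[1],1),round(-q*d[0]+c*d[1],1),round(d[2],1)])
    return R
E
python3 - <<'E'
from h import *
print(bot.read_state()['tcp_rot']); print(np.array(bot.camera_model('wrist')['tool_from_camera']).round(3)); print(bot.camera_model('wrist')['intrinsics'])
rel([.42,.09,.223],np.radians(-16)); rel([.474,-.236,.2],np.radians(-8.9))
E
```

```text
[[-9.13987215e-01  4.05742985e-01  4.24281886e-05]
 [ 4.05742985e-01  9.13987215e-01  8.02810899e-06]
 [-3.55214730e-05  2.45525289e-05 -9.99999999e-01]]
[[ 0.001 -0.967 -0.256  0.071]
 [ 1.     0.001 -0.001 -0.   ]
 [ 0.001 -0.256  0.967 -0.163]
 [ 0.     0.     0.     1.   ]]
[[320.9477296    0.         321.16298901]
 [  0.         320.9477296  200.31917971]
 [  0.           0.           1.        ]]
t 1.0 pos [0.2535 0.5712 0.2226] op 1.001 gf 0.0 F [ 0.4  0.1 -0.7]
shift now-axes [-347.4 -372.3   -0.4] roll -0.1385 world d [ 1.665e+02 -4.812e+02  4.000e-01]
shift after roll [np.float64(-292.7), np.float64(-416.7), np.float64(-0.4)]
t 1.0 pos [0.2535 0.5712 0.2226] op 1.001 gf 0.0 F [ 0.4  0.1 -0.7]
shift now-axes [-529.  -648.4   22.6] roll -0.2625 world d [ 220.5 -807.2  -22.6]
shift after roll [np.float64(-342.7), np.float64(-763.4), np.float64(22.6)]
```

>>> move_arm:
  increments:
    - {"xyz":[0,0,0],"roll":-0.07,"grip":100}
    - {"xyz":[0,0,0],"roll":-0.0685,"grip":100}
    - {"xyz":[-23.4,-33.3,0],"roll":0,"grip":100}
    - {"xyz":[-23.4,-33.3,0],"roll":0,"grip":100}
    - {"xyz":[-23.4,-33.3,0],"roll":0,"grip":100}

```text
time_s: 1.42
position: [0.2934, 0.4549, 0.2224]
tcp_rot: [[-0.962, 0.274, 0.0], [0.274, 0.962, 0.0], [-0.0, 0.0, -1.0]]
force: [-0.4, 0.0, 0.5]
opening: 1.002
grasp_force: 0.0
```

>>> move_arm:
  increments:
    - {"xyz":[-23.4,-33.3,0],"roll":0,"grip":100}
    - {"xyz":[-23.4,-33.3,0],"roll":0,"grip":100}
    - {"xyz":[-23.4,-33.3,0],"roll":0,"grip":100}
    - {"xyz":[-23.4,-33.3,0],"roll":0,"grip":100}
    - {"xyz":[-23.4,-33.3,0],"roll":0,"grip":100}

```text
time_s: 1.83
position: [0.3604, 0.2619, 0.2229]
tcp_rot: [[-0.961, 0.275, 0.001], [0.275, 0.961, 0.0], [-0.001, 0.001, -1.0]]
force: [1.3, -0.1, 0.4]
opening: 0.998
grasp_force: 0.0
```

>>> move_arm:
  increments:
    - {"xyz":[-23.4,-33.3,0],"roll":0,"grip":100}
    - {"xyz":[-23.4,-33.3,0],"roll":0,"grip":100}
    - {"xyz":[-23.4,-33.3,0],"roll":0,"grip":100}
    - {"xyz":[-23.4,-33.3,0],"roll":0,"grip":100}
    - {"xyz":[-11.7,-16.7,0],"roll":0,"grip":100}

```text
time_s: 2.25
position: [0.4219, 0.0868, 0.2231]
tcp_rot: [[-0.96, 0.278, 0.003], [0.278, 0.96, -0.001], [-0.003, -0.001, -1.0]]
force: [0.5, 0.5, 0.5]
opening: 1.002
grasp_force: 0.0
```

Run:
```python
from h import *
s,im,d=cap('wrist','pics/w1.png'); np.savez('w1.npz',im=im,d=d,pos=s['position'],R=s['tcp_rot'])
w=cloud('wrist',d,s)
near=np.hypot(w[...,0]-.58,w[...,1]-.065)<.13
def rect(m,nm):
    P=w[m][:,:2].astype(np.float32); r=cv2.minAreaRect(P); print(nm,len(P),np.round(r[0],4),np.round(r[1],4),round(r[2],2),w[m].mean(0).round(4)); print(cv2.boxPoints(r).round(4).tolist())
rect(near&(w[...,2]>.134)&(w[...,2]<.145),'top rim')
# front panel face pts
m=near&(w[...,2]>.02)&(w[...,2]<.13)
P=w[m]
# RANSAC-ish line fit in xy of front face
ln=None
rng=np.random.default_rng(0);best=0
for _ in range(300):
    a,b=P[rng.choice(len(P),2,False),:2]; t=b-a
    L=np.linalg.norm(t)
    if L<.02: continue
    n=np.array([-t[1],t[0]])/L; k=abs((P[:,:2]-a)@n)<.0015
    if k.sum()>best: best=k.sum(); K=k
Q=P[K][:,:2]; c=Q.mean(0); t=np.linalg.svd(Q-c,full_matrices=False)[2][0]; t*=np.sign(t[1])
e=(Q-c)@t; print('face',len(P),best,c.round(4),t.round(4),'yaw x-axis',np.degrees(np.arctan2(-t[0],t[1])).round(2),'ext',np.percentile(e,[.5,99.5]).round(4),'z',np.percentile(P[K][:,2],[1,99]).round(3))
mid=c+t*np.percentile(e,[.5,99.5]).mean(); print('mid',mid)
```

```text
top rim 0 [0. 0.] [0. 0.] 0.0 [nan nan nan]
[[0.0, 0.0], [0.0, 0.0], [0.0, 0.0], [0.0, 0.0]]
face 1688 1603 [0.5701 0.0653] [0.2894 0.9572] yaw x-axis -16.82 ext [-0.044   0.0443] z [0.021 0.069]
mid [0.57018102 0.06540288]<stdin>:6: RuntimeWarning: Mean of empty slice.
  ret = um.true_divide(
```

View pics/w1.png

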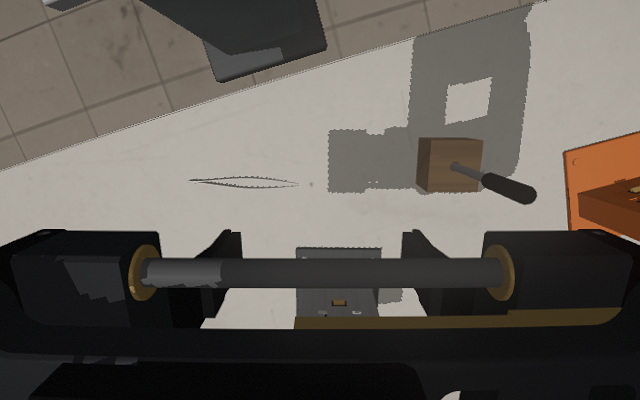

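The wrist view is upside down, with the robot side on top. It shows the stand's panel and catch nose at (339,302), the wooden block at (449,165) and the rod handle at (510,188). I'll extract the catch and block positions.

Run:
```python
from h import *
z=np.load('w1.npz'); s=dict(position=z['pos'],tcp_rot=z['R']); im=z['im'].astype(int); w=cloud('wrist',z['d'],s)
yaw=np.radians(-16.8); X=np.array([np.cos(yaw),np.sin(yaw)]);Y=np.array([-X[1],X[0]]); f=np.array([.5702,.0654])
m=np.zeros((400,640),bool); m[285:315,300:380]=1; m&=(im[...,0]-im[...,2]>40)
v,u=np.nonzero(m); print('catch px',len(u),u.min(),u.max(),v.min(),v.max())
P=w[m]; l=np.c_[(P[:,:2]-f)@X,(P[:,:2]-f)@Y,P[:,2]]; print(np.nanpercentile(l,[2,50,98],axis=0).round(4))
# block top
m=(np.hypot(w[...,0]-.446,w[...,1]-.23)<.06)&(abs(w[...,2]-.045)<.004)
Q=w[m][:,:2].astype(np.float32); r=cv2.minAreaRect(Q); print('block',np.round(r[0],4),np.round(r[1],4),r[2],np.median(w[m][:,2]))
m=(np.hypot(w[...,0]-.446,w[...,1]-.23)<.04)
for lo,hi in [(.06,.08),(.08,.1),(.12,.14),(.14,.16),(.16,.18)]:
    k=m&(w[...,2]>lo)&(w[...,2]<hi); print(lo,k.sum(),np.nanmean(w[k],axis=0).round(4))
# base plate edge
m=(np.hypot(w[...,0]-.53,w[...,1]-.08)<.1)&(abs(w[...,2]-.008)<.004)&(im.mean(2)<110)
Q=w[m]; l=np.c_[(Q[:,:2]-f)@X,(Q[:,:2]-f)@Y]; print('base ext',np.percentile(l,[1,99],axis=0).round(4))
rel([.46,-.234,.2],np.radians(-8.9))
```

```text
catch px 53 334 344 300 304
[[-0.004  -0.0055  0.043 ]
 [-0.002   0.0005  0.0458]
 [ 0.0004  0.0065  0.0483]]
block [0.4441 0.2292] [0.0574 0.0559] 73.887939453125 0.045286060882909374
0.06 69 [0.4423 0.2266 0.0705]
0.08 88 [0.4423 0.2265 0.0903]
0.12 212 [0.4411 0.2248 0.1299]
0.14 287 [0.4411 0.2247 0.1504]
0.16 488 [0.4425 0.2266 0.1711]
base ext [[-0.0548 -0.0543]
 [ 0.0417  0.0536]]
t 2.3 pos [0.4233 0.0852 0.2231] op 0.999 gf 0.0 F [ 1.5 -0.9  1. ]
shift now-axes [-124.4 -296.2   24.2] roll -0.1281 world d [  36.7 -319.2  -23.1]
shift after roll [np.float64(-85.5), np.float64(-309.6), np.float64(24.2)]
```

>>> move_arm:
  increments:
    - {"xyz":[0,0,0],"roll":-0.07,"grip":100}
    - {"xyz":[0,0,0],"roll":-0.058,"grip":100}
    - {"xyz":[-10.7,-38.7,3],"roll":0,"grip":100}
    - {"xyz":[-10.7,-38.7,3],"roll":0,"grip":100}
    - {"xyz":[-10.7,-38.7,3],"roll":0,"grip":100}

```text
time_s: 2.72
position: [0.4344, -0.0297, 0.2138]
tcp_rot: [[-0.989, 0.148, 0.001], [0.148, 0.989, -0.0], [-0.001, -0.0, -1.0]]
force: [2.1, 1.2, 0.4]
opening: 1.0
grasp_force: 0.0
```

>>> move_arm:
  increments:
    - {"xyz":[-10.7,-38.7,3],"roll":0,"grip":100}
    - {"xyz":[-10.7,-38.7,3],"roll":0,"grip":100}
    - {"xyz":[-10.7,-38.7,3],"roll":0,"grip":100}
    - {"xyz":[-10.7,-38.7,3],"roll":0,"grip":100}
    - {"xyz":[-10.7,-38.7,3],"roll":0,"grip":100}

```text
time_s: 3.13
position: [0.4579, -0.2304, 0.1986]
tcp_rot: [[-0.989, 0.151, 0.0], [0.151, 0.989, 0.0], [-0.0, 0.0, -1.0]]
force: [0.6, -0.3, 0.4]
opening: 1.001
grasp_force: 0.0
```

>>> move_arm:
  increments:
    - {"xyz":[0,0,0],"roll":0,"grip":100}
    - {"xyz":[0,0,0],"roll":0,"grip":100}

```text
time_s: 3.3
position: [0.4583, -0.2307, 0.1983]
tcp_rot: [[-0.988, 0.154, 0.0], [0.154, 0.988, -0.0], [-0.001, -0.0, -1.0]]
force: [-0.3, 1.0, 0.0]
opening: 0.999
grasp_force: 0.0
```

Run:
```python
from h import *
s,im,d=cap('wrist','pics/w2.png'); np.savez('w2.npz',im=im,d=d,pos=s['position'],R=s['tcp_rot'])
w=cloud('wrist',d,s)
m=(np.hypot(w[...,0]-.49,w[...,1]+.24)<.075)&(w[...,2]>.07)&(w[...,2]<.09)
rp=w[m]; print(len(rp), np.median(rp[:,2]))
r=cv2.minAreaRect(rp[:,:2].astype(np.float32)); print(np.round(r[0],4),np.round(r[1],4),r[2]); print(cv2.boxPoints(r).round(4).tolist())
yaw=np.radians(-8.9);X=np.array([np.cos(yaw),np.sin(yaw)]);Y=np.array([-X[1],X[0]]);c=np.array([.474,-.236])
l=np.c_[(rp[:,:2]-c)@X,(rp[:,:2]-c)@Y]
t=l[l[:,0]<.01]; print('tube part',np.percentile(t,[1,99],axis=0).round(4), cv2.minAreaRect(t.astype(np.float32)))
p=l[l[:,0]>.025]; print('plate',len(p),p.min(0),p.max(0))
rel([.474,-.236,.1],yaw)
```

```text
935 0.07970391313563369
[ 0.4886 -0.2427] [0.0598 0.0561] 81.46045684814453
[[0.4564000070095062, -0.26809999346733093], [0.511900007724762, -0.27649998664855957], [0.520799994468689, -0.21729999780654907], [0.4652999937534332, -0.20890000462532043]]
tube part [[-0.0125 -0.0171]
 [ 0.0099  0.0063]] ((-0.0013082055374979973, -0.005560380406677723), (0.02259993739426136, 0.023783255368471146), 0.11366318166255951)
plate 424 [ 0.03937713 -0.03412717] [0.04354426 0.02571398]
t 3.35 pos [ 0.4576 -0.2287  0.1982] op 0.998 gf 0.0 F [ 0.9  0.2 -0.3]
shift now-axes [-17.4  -4.8  98.2] roll 0.0022 world d [ 16.4  -7.3 -98.2]
shift after roll [np.float64(-17.4), np.float64(-4.8), np.float64(98.2)]
```

View pics/w2.png

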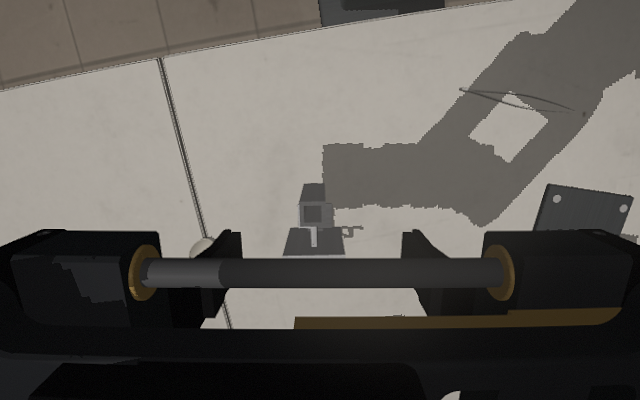

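The bracket's tube shows at (314,213) with its plate at (314,242) and hooks behind. The measured tube centre is about (0.472, -0.241) with yaw -8.6°. I'll descend to grasp.

>>> move_arm:
  increments:
    - {"xyz":[-8,-4.5,30],"roll":0,"grip":100}
    - {"xyz":[-7.5,-4.2,35],"roll":0,"grip":100}
    - {"xyz":[0,0,35],"roll":0,"grip":100}
    - {"xyz":[0,0,30],"roll":0,"grip":100}
    - {"xyz":[0,0,20],"roll":0,"grip":100}

```text
time_s: 3.77
position: [0.4706, -0.2363, 0.0463]
tcp_rot: [[-0.989, 0.149, -0.003], [0.149, 0.989, 0.003], [0.004, 0.003, -1.0]]
force: [-0.2, -0.1, 0.7]
opening: 0.999
grasp_force: 0.0
```

Run:
```python
from h import *
s,im,d=cap('wrist'); ps=[s['position']]
for _ in range(3): bot.capture('wrist'); ps.append(bot.read_state()['position'])
print(np.mean(ps,0).round(4),np.std(ps,0).round(4))
s=dict(s); s['position']=np.mean(ps,0)
w=cloud('wrist',d,s)
m=(np.hypot(w[...,0]-.472,w[...,1]+.241)<.05)&(w[...,2]>.075)&(w[...,2]<.085)
yaw=np.radians(-8.6);X=np.array([np.cos(yaw),np.sin(yaw)]);Y=np.array([-X[1],X[0]]);c=np.array([.472,-.2408])
P=w[m]; l=np.c_[(P[:,:2]-c)@X,(P[:,:2]-c)@Y]; l=l[(l[:,0]<.011)&(abs(l[:,1])<.02)]
print(len(l),np.percentile(l,[1,99],axis=0).round(4) if len(l) else '',cv2.minAreaRect(l.astype(np.float32)))
rel([.472,-.2408,.048],yaw)
```

```text
[ 0.4708 -0.2368  0.0472] [0.0008 0.0008 0.0012]
783 [[-0.0109 -0.0125]
 [ 0.0109  0.0114]] ((-0.00018159765750169754, -0.0005824435502290726), (0.02414267137646675, 0.022357972338795662), 89.99095916748047)
t 3.97 pos [ 0.472  -0.238   0.0489] op 0.997 gf 0.0 F [-0.3  0.1  0.4]
shift now-axes [-0.4 -2.7  0.9] roll 0.0005 world d [ 0.  -2.8 -0.9]
shift after roll [np.float64(-0.4), np.float64(-2.7), np.float64(0.9)]
```

>>> move_arm:
  increments:
    - {"xyz":[-0.5,-4,0],"roll":0,"grip":60}
    - {"xyz":[0,0,0],"roll":0,"grip":20}
    - {"xyz":[0,0,0],"roll":0,"grip":20}
    - {"xyz":[0,0,0],"roll":0,"grip":20}
    - {"xyz":[0,0,0],"roll":0,"grip":20}

```text
time_s: 4.38
position: [0.4721, -0.2438, 0.0494]
tcp_rot: [[-0.989, 0.151, 0.001], [0.151, 0.989, -0.001], [-0.001, -0.001, -1.0]]
force: [0.4, 1.1, -0.1]
opening: 0.71
grasp_force: 0.0
```

>>> move_arm:
  increments:
    - {"xyz":[0,0,0],"roll":0,"grip":15}
    - {"xyz":[0,0,0],"roll":0,"grip":15}
    - {"xyz":[0,0,0],"roll":0,"grip":15}
    - {"xyz":[0,0,0],"roll":0,"grip":15}

```text
time_s: 4.72
position: [0.4718, -0.2435, 0.0485]
tcp_rot: [[-0.989, 0.151, -0.0], [0.151, 0.989, 0.0], [0.0, 0.0, -1.0]]
force: [-0.4, -0.3, -0.2]
opening: 0.404
grasp_force: 0.0
```

>>> move_arm:
  increments:
    - {"xyz":[0,0,0],"roll":0,"grip":0}
    - {"xyz":[0,0,0],"roll":0,"grip":0}
    - {"xyz":[0,0,0],"roll":0,"grip":0}
    - {"xyz":[0,0,0],"roll":0,"grip":0}

```text
time_s: 5.05
position: [0.4716, -0.2433, 0.0484]
tcp_rot: [[-0.989, 0.151, -0.001], [0.151, 0.989, 0.0], [0.001, 0.0, -1.0]]
force: [-0.4, 0.5, 0.0]
opening: 0.274
grasp_force: 29.8
```

Run:
```python
from h import *
ps=[]
for i in range(4): s,im,d=cap('wrist'); ps.append(s['position'])
s=dict(s); s['position']=np.mean(ps,0); print(np.mean(ps,0).round(4),s['opening'],s['grasp_force'],np.round(s['tcp_rot'],3).tolist())
w=cloud('wrist',d,s)
R=np.array(s['tcp_rot']).reshape(3,3)
L=(w-s['position'])@R   # tool coords
m=(abs(L[...,0])<.013)&(abs(L[...,1])<.02)&(abs(w[...,2]-.08)<.006)
l=L[m][:,:2]; print(m.sum(),np.percentile(l,[1,99],axis=0).round(4),np.median(L[m][:,2]).round(4)); print(cv2.minAreaRect(l.astype(np.float32)))
```

```text
[ 0.4716 -0.2433  0.0484] 0.274650121408107 29.78577509347815 [[-0.989, 0.151, -0.0], [0.151, 0.989, 0.0], [0.0, 0.0, -1.0]]
1414 [[-0.0126 -0.0193]
 [ 0.0122  0.0194]] -0.0313
((-0.00010945461690425873, 8.680671453475952e-05), (0.03991054743528366, 0.02558298408985138), 89.7695541381836)
```

>>> move_arm:
  increments:
    - {"xyz":[0,0,-15],"roll":0,"grip":0}
    - {"xyz":[0,0,-30],"roll":0.069,"grip":0}
    - {"xyz":[0,0,-20],"roll":0.069,"grip":0}
    - {"xyz":[5,22,0],"roll":0,"grip":0}
    - {"xyz":[8.7,36,0],"roll":0,"grip":0}

```text
time_s: 5.67
position: [0.478, -0.188, 0.1153]
tcp_rot: [[-0.957, 0.29, 0.007], [0.29, 0.957, -0.006], [-0.008, -0.003, -1.0]]
force: [0.7, 0.8, -2.0]
opening: 0.276
grasp_force: 29.8
```

>>> move_arm:
  increments:
    - {"xyz":[8.7,36,0],"roll":0,"grip":0}
    - {"xyz":[8.7,36,0],"roll":0,"grip":0}
    - {"xyz":[8.7,36,0],"roll":0,"grip":0}
    - {"xyz":[8.7,36,0],"roll":0,"grip":0}
    - {"xyz":[8.7,36,0],"roll":0,"grip":0}

```text
time_s: 6.08
position: [0.4847, 0.0025, 0.1135]
tcp_rot: [[-0.958, 0.286, 0.0], [0.286, 0.958, -0.0], [-0.0, -0.0, -1.0]]
force: [1.1, 0.4, -1.4]
opening: 0.274
grasp_force: 29.8
```

>>> move_arm:
  increments:
    - {"xyz":[8.7,36,0],"roll":0,"grip":0}
    - {"xyz":[8.7,36,0],"roll":0,"grip":0}
    - {"xyz":[4,14,0],"roll":0,"grip":0}
    - {"xyz":[0,0,0],"roll":0,"grip":0}

```text
time_s: 6.42
position: [0.4884, 0.0927, 0.1134]
tcp_rot: [[-0.96, 0.281, -0.0], [0.281, 0.96, 0.001], [0.0, 0.001, -1.0]]
force: [0.5, -0.8, -2.4]
opening: 0.273
grasp_force: 29.8
```

Run:
```python
from h import *
ps=[]
for i in range(4): s,im,d=cap('wrist','pics/w3.png'); ps.append(s['position'])
s=dict(s); s['position']=np.mean(ps,0); print(s['time_s'],np.mean(ps,0).round(4),s['opening'],s['grasp_force'],np.round(s['tcp_rot'],4).tolist())
w=cloud('wrist',d,s); np.savez('w3.npz',im=im,d=d,pos=s['position'],R=s['tcp_rot'])
a=w[...,2]; m=(np.hypot(w[...,0]-.57,w[...,1]-.065)<.12)
for n,k in [('top cam',0)]:
    s2,im2,d2=cap('top','pics/t3.png'); np.savez('t3.npz',im=im2,d=d2)
s2,im2,d2=cap('scene','pics/s3.png'); cv2.imwrite('pics/s3c.png',cv2.resize(im2[130:260,230:390],None,fx=4.5,fy=4.5,interpolation=3)[:,:,::-1])
rel([.4889,.0898,.1034],np.radians(-16.6))
```

```text
6.5667 [0.4887 0.0906 0.1134] 0.2729650469247563 29.783872464322485 [[-0.9586, 0.2848, -0.0001], [0.2848, 0.9586, -0.0005], [-0.0001, -0.0005, -1.0]]
t 6.72 pos [0.4891 0.0882 0.1135] op 0.275 gf 29.8 F [-0.1 -0.8 -1.9]
shift now-axes [ 0.6  1.5 10.1] roll -0.0015 world d [ -0.2   1.6 -10.1]
shift after roll [np.float64(0.6), np.float64(1.5), np.float64(10.1)]
```

View pics/s3c.png

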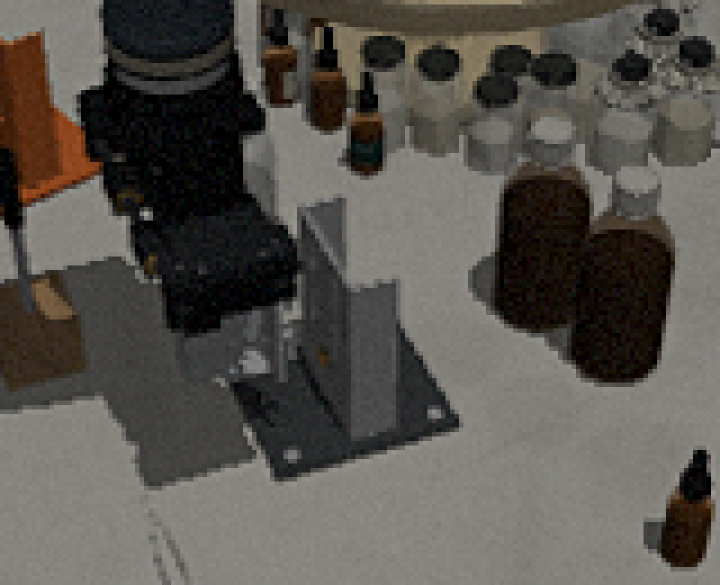

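View pics/w3.png

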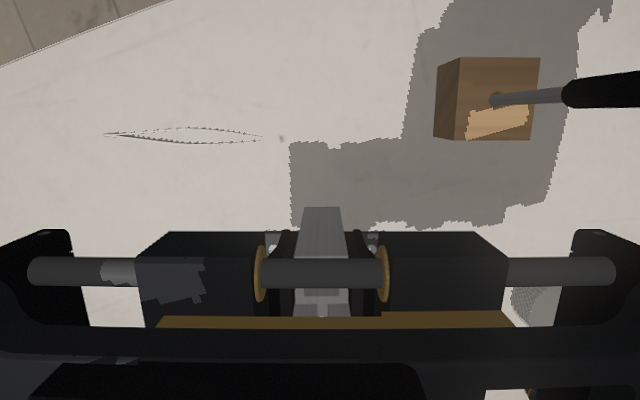

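The bracket is held upright in front of the stand: in the crop its plate is at (280,340) and the catch nose at (322,357). Its tube shows at (321,215) in the wrist view, central between the fingers. Before inserting I'll check the lateral alignment with the scene depth.

Run:
```python
from h import *
ps=[];ds=[]
for i in range(6): s,im,d=cap('scene'); ps.append(s['position']); ds.append(d)
p=np.mean(ps,0); print('tcp',p.round(4),s['time_s'],np.round(s['tcp_rot'],4).tolist())
w=cloud('scene',np.median(ds,0))
yaw=np.radians(-16.8); X=np.array([np.cos(yaw),np.sin(yaw)]);Y=np.array([-X[1],X[0]]); f=np.array([.5702,.0654])
l=np.dstack([(w[...,:2]-f)@X,(w[...,:2]-f)@Y,w[...,2]])
for nm,x0,x1,z0,z1 in [('flange',.006,.024,.03,.12),('plate',-.045,-.027,.06,.13),('tube',-.1,-.07,.05,.085)]:
    m=(l[...,0]>x0)&(l[...,0]<x1)&(l[...,2]>z0)&(l[...,2]<z1)&(abs(l[...,1])<.06)
    q=l[m]; print(nm,len(q),np.percentile(q,[2,10,25,50,90],axis=0).round(4).tolist())
t=p[:2]-f; print('tcp local',(t@X).round(4),(t@Y).round(4))
z=np.load('w3.npz'); W=cloud('wrist',z['d'],dict(position=z['pos'],tcp_rot=z['R'])); L=(W-z['pos'])@z['R'].reshape(3,3)
m=(L[...,0]>.008)&(L[...,0]<.016)&(abs(L[...,1])<.02)&(L[...,2]<.05)&(L[...,2]>-.0); print('front face tool',m.sum(),np.percentile(L[m],[1,50,99],axis=0).round(4))
```

```text
tcp [0.4891 0.0884 0.1135] 6.9667 [[-0.9581, 0.2865, -0.0], [0.2865, 0.9581, -0.0], [0.0, -0.0, -1.0]]
flange 153 [[0.0062, -0.0457, 0.0317], [0.0065, -0.0454, 0.0404], [0.0096, -0.045, 0.0562], [0.0154, -0.0445, 0.0808], [0.0218, -0.0432, 0.1137]]
plate 99 [[-0.0442, -0.0311, 0.0662], [-0.0436, -0.0306, 0.0688], [-0.042, -0.0294, 0.0788], [-0.0416, -0.0221, 0.0913], [-0.0307, -0.004, 0.1169]]
tube 59 [[-0.0955, -0.0157, 0.0648], [-0.0952, -0.0136, 0.0673], [-0.0922, -0.0133, 0.0692], [-0.084, -0.0127, 0.075], [-0.0718, -0.0046, 0.0836]]
tcp local -0.0843 -0.0014
front face tool 962 [[ 0.0103 -0.0117  0.0004]
 [ 0.0108 -0.0002  0.0196]
 [ 0.0114  0.0118  0.0471]]
```

>>> move_arm:
  increments:
    - {"xyz":[0,1.2,10],"roll":0,"grip":0}
    - {"xyz":[-8,0,0],"roll":0,"grip":0}
    - {"xyz":[-8,0,0],"roll":0,"grip":0}
    - {"xyz":[-8,0,0],"roll":0,"grip":0}
    - {"xyz":[0,0,0],"roll":0,"grip":0}

```text
time_s: 7.43
position: [0.5158, 0.083, 0.1038]
tcp_rot: [[-0.958, 0.286, 0.004], [0.286, 0.958, -0.0], [-0.004, 0.001, -1.0]]
force: [0.7, -0.6, -1.6]
opening: 0.275
grasp_force: 29.8
```

>>> move_arm:
  increments:
    - {"xyz":[0,0,0],"roll":0,"grip":0}
    - {"xyz":[-3,0,0],"roll":0,"grip":0}
    - {"xyz":[-3,0,0],"roll":0,"grip":0}
    - {"xyz":[0,0,0],"roll":0,"grip":0}

```text
time_s: 7.77
position: [0.5188, 0.0819, 0.1037]
tcp_rot: [[-0.958, 0.285, 0.001], [0.285, 0.958, -0.0], [-0.001, 0.0, -1.0]]
force: [0.3, 0.2, -2.0]
opening: 0.277
grasp_force: 29.8
```

Run:
```python
from h import *
ps=[];F=[]
for i in range(4): s,im,d=cap('scene','pics/s4.png'); ps.append(s['position']);F.append(s['force'])
p=np.mean(ps,0); yaw=np.radians(-16.8); X=np.array([np.cos(yaw),np.sin(yaw)]);Y=np.array([-X[1],X[0]]); f=np.array([.5702,.0654])
t=p[:2]-f; print(s['time_s'],p.round(4),'local',(t@X).round(4),(t@Y).round(4),'plate gap est',(-(t@X)-.0438).round(4),np.mean(F,0).round(1),np.round(s['tcp_rot'],4).tolist())
```

```text
7.9167 [0.5182 0.082  0.1037] local -0.0545 0.0009 plate gap est 0.0107 [ 0.   0.2 -1.9] [[-0.9584, 0.2853, -0.0002], [0.2853, 0.9584, 0.0], [0.0002, -0.0, -1.0]]
```

>>> move_arm:
  increments:
    - {"xyz":[-2,-0.4,0],"roll":0,"grip":0}
    - {"xyz":[-2,0,0],"roll":0,"grip":0}
    - {"xyz":[-2,0,0],"roll":0,"grip":0}
    - {"xyz":[0,0,0],"roll":0,"grip":0}

```text
time_s: 8.3
position: [0.5245, 0.0797, 0.1036]
tcp_rot: [[-0.958, 0.285, 0.001], [0.285, 0.958, -0.0], [-0.001, 0.0, -1.0]]
force: [1.1, -0.3, -1.2]
opening: 0.276
grasp_force: 29.8
```

>>> move_arm:
  increments:
    - {"xyz":[-2,0,0],"roll":0,"grip":0}
    - {"xyz":[-2,0,0],"roll":0,"grip":0}
    - {"xyz":[0,0,0],"roll":0,"grip":0}
    - {"xyz":[0,0,0],"roll":0,"grip":0}

```text
time_s: 8.63
position: [0.5264, 0.0791, 0.1033]
tcp_rot: [[-0.958, 0.285, -0.002], [0.285, 0.958, 0.0], [0.002, -0.0, -1.0]]
force: [-2.4, 1.6, -1.7]
opening: 0.274
grasp_force: 29.8
```

>>> move_arm:
  increments:
    - {"xyz":[-1.5,0,0],"roll":0,"grip":0}
    - {"xyz":[0,0,0],"roll":0,"grip":0}
    - {"xyz":[0,0,0],"roll":0,"grip":0}

```text
time_s: 8.88
position: [0.5266, 0.079, 0.1031]
tcp_rot: [[-0.958, 0.286, -0.005], [0.286, 0.958, 0.001], [0.005, -0.0, -1.0]]
force: [-4.8, 2.8, -0.3]
opening: 0.272
grasp_force: 29.8
```

Run:
```python
from h import *
ps=[];F=[];ds=[]
for i in range(4): s,im,d=cap('scene','pics/s5.png'); ps.append(s['position']);F.append(s['force']);ds.append(d)
p=np.mean(ps,0); yaw=np.radians(-16.8); X=np.array([np.cos(yaw),np.sin(yaw)]);Y=np.array([-X[1],X[0]]); f=np.array([.5702,.0654])
t=p[:2]-f; print(s['time_s'],p.round(4),'local',(t@X).round(4),(t@Y).round(4),np.mean(F,0).round(1))
w=cloud('scene',np.median(ds,0)); l=np.dstack([(w[...,:2]-f)@X,(w[...,:2]-f)@Y,w[...,2]])
for nm,x0,x1,z0,z1 in [('flange',.006,.024,.03,.12),('plate edge',-.012,-.001,.06,.13),('tube',-.06,-.035,.05,.085),('panelfront',-.003,.003,.01,.04)]:
    m=(l[...,0]>x0)&(l[...,0]<x1)&(l[...,2]>z0)&(l[...,2]<z1)&(abs(l[...,1])<.06)
    q=l[m]; print(nm,len(q),np.percentile(q,[2,25,50,98],axis=0).round(4).tolist() if len(q) else '')
cv2.imwrite('pics/s5c.png',cv2.resize(im[160:245,265:355],None,fx=6.5,fy=6.5,interpolation=3)[:,:,::-1])
```

```text
9.0333 [0.5266 0.079  0.1031] local -0.0457 0.0004 [-4.3  2.6 -0. ]
flange 138 [[0.0061, -0.0456, 0.0332], [0.0095, -0.0452, 0.056], [0.0152, -0.0447, 0.0776], [0.022, -0.0435, 0.1181]]
plate edge 68 [[-0.0106, -0.0292, 0.0632], [-0.0042, -0.0244, 0.0748], [-0.0034, -0.0161, 0.0849], [-0.0021, -0.001, 0.1127]]
tube 74 [[-0.057, -0.0124, 0.0554], [-0.0562, -0.0116, 0.0622], [-0.0489, -0.011, 0.0702], [-0.0355, 0.0102, 0.0836]]
panelfront 50 [[0.0001, -0.0446, 0.011], [0.0004, -0.0345, 0.0167], [0.0007, -0.0191, 0.0229], [0.0012, 0.0144, 0.0378]]
```

View pics/s5c.png

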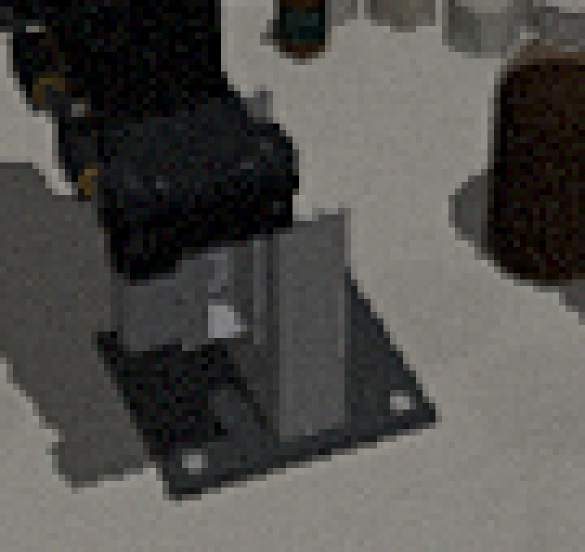

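The crop shows the back plate flat against the panel at (262,300), and contact force is present, so the hooks are in. I'll press down.

>>> move_arm:
  increments:
    - {"xyz":[1,0,0],"roll":0,"grip":0}
    - {"xyz":[0,0,4],"roll":0,"grip":0}
    - {"xyz":[0,0,4],"roll":0,"grip":0}
    - {"xyz":[0,0,4],"roll":0,"grip":0}
    - {"xyz":[0,0,0],"roll":0,"grip":0}

```text
time_s: 9.5
position: [0.5264, 0.0788, 0.0907]
tcp_rot: [[-0.959, 0.285, -0.003], [0.285, 0.959, 0.0], [0.003, -0.001, -1.0]]
force: [-4.8, 2.0, -2.6]
opening: 0.271
grasp_force: 29.8
```

>>> move_arm:
  increments:
    - {"xyz":[0,0,3],"roll":0,"grip":0}
    - {"xyz":[0,0,3],"roll":0,"grip":0}
    - {"xyz":[0,0,0],"roll":0,"grip":0}
    - {"xyz":[0,0,0],"roll":0,"grip":0}

```text
time_s: 9.83
position: [0.5266, 0.0788, 0.0848]
tcp_rot: [[-0.958, 0.286, -0.003], [0.286, 0.958, 0.0], [0.003, -0.001, -1.0]]
force: [-5.1, 2.1, -4.3]
opening: 0.272
grasp_force: 29.9
```

>>> move_arm:
  increments:
    - {"xyz":[0,0,1.5],"roll":0,"grip":0}
    - {"xyz":[0,0,0],"roll":0,"grip":0}
    - {"xyz":[0,0,0],"roll":0,"grip":0}

```text
time_s: 10.08
position: [0.5266, 0.0788, 0.0837]
tcp_rot: [[-0.958, 0.286, -0.003], [0.286, 0.958, 0.0], [0.003, -0.001, -1.0]]
force: [-5.8, 1.5, -2.2]
opening: 0.268
grasp_force: 29.8
```

Run:
```python
from h import *
ps=[];F=[];ds=[];ws=[]
for i in range(4): s,im,d=cap('scene','pics/s6.png'); ps.append(s['position']);F.append(s['force']);ds.append(d)
p=np.mean(ps,0); yaw=np.radians(-16.8); X=np.array([np.cos(yaw),np.sin(yaw)]);Y=np.array([-X[1],X[0]]); f=np.array([.5702,.0654])
t=p[:2]-f; print(s['time_s'],p.round(4),'local',(t@X).round(4),(t@Y).round(4),np.mean(F,0).round(1),np.round(s['moment'],2))
w=cloud('scene',np.median(ds,0)); l=np.dstack([(w[...,:2]-f)@X,(w[...,:2]-f)@Y,w[...,2]])
for nm,x0,x1,z0,z1 in [('plate',-.012,-.001,.015,.13),('tube',-.06,-.035,.015,.085)]:
    m=(l[...,0]>x0)&(l[...,0]<x1)&(l[...,2]>z0)&(l[...,2]<z1)&(l[...,1]<-.008)&(l[...,1]>-.033)
    q=l[m]; print(nm,len(q),np.percentile(q,[2,25,50,98],axis=0).round(4).tolist() if len(q) else '')
s,im,d=cap('wrist'); w=cloud('wrist',d,s); L=(w-s['position'])@np.array(s['tcp_rot']).reshape(3,3)
m=(L[...,0]>.008)&(L[...,0]<.016)&(abs(L[...,1])<.011)&(L[...,2]<.06)&(L[...,2]>-.0); print('front face tool',m.sum(),np.percentile(L[m],[1,50,99],axis=0).round(4))
```

```text
10.2333 [0.5266 0.0788 0.0837] local -0.0456 0.0003 [-5.5  1.7 -2.3] [ 0.3   0.96 -0.14]
plate 52 [[-0.0105, -0.0301, 0.0369], [-0.0036, -0.0285, 0.0394], [-0.0034, -0.0224, 0.0573], [-0.0022, -0.0093, 0.0907]]
tube 82 [[-0.0566, -0.0133, 0.0355], [-0.0522, -0.012, 0.0468], [-0.046, -0.0114, 0.0569], [-0.0354, -0.0088, 0.077]]
front face tool 878 [[ 0.0105 -0.0108  0.0003]
 [ 0.0109 -0.0002  0.0197]
 [ 0.0114  0.0107  0.0464]]
```

>>> move_arm:
  increments:
    - {"xyz":[0,0,1],"roll":0,"grip":0}
    - {"xyz":[0,0,0],"roll":0,"grip":0}
    - {"xyz":[0,0,0],"roll":0,"grip":0}

```text
time_s: 10.58
position: [0.5269, 0.079, 0.0833]
tcp_rot: [[-0.958, 0.286, -0.002], [0.286, 0.958, 0.001], [0.002, -0.0, -1.0]]
force: [-5.8, 2.1, 2.5]
opening: 0.274
grasp_force: 29.9
```

>>> move_arm:
  increments:
    - {"xyz":[0,0,1],"roll":0,"grip":0}
    - {"xyz":[0,0,0],"roll":0,"grip":0}
    - {"xyz":[0,0,0],"roll":0,"grip":0}

```text
time_s: 10.83
position: [0.5269, 0.0791, 0.0831]
tcp_rot: [[-0.958, 0.285, -0.002], [0.285, 0.958, 0.0], [0.002, 0.0, -1.0]]
force: [-7.2, 2.2, 7.9]
opening: 0.273
grasp_force: 30.0
```

>>> move_arm:
  increments:
    - {"xyz":[0,0,1.5],"roll":0,"grip":0}
    - {"xyz":[0,0,1.5],"roll":0,"grip":0}
    - {"xyz":[0,0,0],"roll":0,"grip":0}
    - {"xyz":[0,0,0],"roll":0,"grip":0}

```text
time_s: 11.17
position: [0.5264, 0.0795, 0.0817]
tcp_rot: [[-0.958, 0.285, -0.002], [0.285, 0.958, 0.001], [0.002, 0.0, -1.0]]
force: [-11.7, 3.1, 19.7]
opening: 0.269
grasp_force: 30.0
```

>>> move_arm:
  increments:
    - {"xyz":[0.8,0,-3],"roll":0,"grip":0}
    - {"xyz":[0,0,-1.5],"roll":0,"grip":0}
    - {"xyz":[0,0,0],"roll":0,"grip":0}
    - {"xyz":[0,0,0],"roll":0,"grip":0}

```text
time_s: 11.5
position: [0.5271, 0.0789, 0.0835]
tcp_rot: [[-0.958, 0.285, -0.0], [0.285, 0.958, 0.0], [0.001, -0.0, -1.0]]
force: [-3.0, 1.2, 0.9]
opening: 0.271
grasp_force: 30.0
```

>>> move_arm:
  increments:
    - {"xyz":[0,0,-2],"roll":0,"grip":0}
    - {"xyz":[0,0,-1.5],"roll":0,"grip":0}
    - {"xyz":[0,0,0],"roll":0,"grip":0}
    - {"xyz":[0,0,0],"roll":0,"grip":0}

```text
time_s: 11.83
position: [0.5273, 0.0787, 0.0857]
tcp_rot: [[-0.958, 0.285, -0.001], [0.285, 0.958, -0.0], [0.001, -0.0, -1.0]]
force: [0.5, 0.7, -18.0]
opening: 0.274
grasp_force: 30.0
```

The catch held against an 18 N upward pull after about 2 mm of play, so the bracket is locked. I'll go back down, release, and open only partly at first.

>>> move_arm:
  increments:
    - {"xyz":[0,0,3.5],"roll":0,"grip":0}
    - {"xyz":[0,0,0],"roll":0,"grip":0}
    - {"xyz":[0,0,0],"roll":0,"grip":60}
    - {"xyz":[0,0,0],"roll":0,"grip":60}
    - {"xyz":[0,0,0],"roll":0,"grip":60}

```text
time_s: 12.25
position: [0.5299, 0.0785, 0.085]
tcp_rot: [[-0.958, 0.285, 0.006], [0.285, 0.959, -0.001], [-0.006, 0.001, -1.0]]
force: [0.2, -0.6, 0.0]
opening: 0.418
grasp_force: 0.0
```

>>> move_arm:
  increments:
    - {"xyz":[0,0,0],"roll":0,"grip":60}
    - {"xyz":[0,0,0],"roll":0,"grip":60}
    - {"xyz":[0,0,-20],"roll":0,"grip":60}
    - {"xyz":[0,0,-40],"roll":0,"grip":60}
    - {"xyz":[0,0,-40],"roll":0,"grip":60}

```text
time_s: 12.67
position: [0.5262, 0.0788, 0.1836]
tcp_rot: [[-0.958, 0.285, -0.004], [0.285, 0.958, 0.0], [0.003, -0.001, -1.0]]
force: [0.3, -0.3, 0.2]
opening: 0.594
grasp_force: 0.0
```

>>> move_arm:
  increments:
    - {"xyz":[0,0,-40],"roll":0,"grip":60}
    - {"xyz":[12,0,-10],"roll":0,"grip":60}
    - {"xyz":[0,0,0],"roll":0,"grip":60}

```text
time_s: 12.92
position: [0.5167, 0.0827, 0.2376]
tcp_rot: [[-0.959, 0.285, 0.008], [0.285, 0.959, -0.0], [-0.007, 0.002, -1.0]]
force: [0.8, -0.5, -0.0]
opening: 0.601
grasp_force: 0.0
```

Run:
```python
from h import *
ps=[]
for i in range(4): s,im,d=cap('wrist','pics/w7.png'); ps.append(s['position'])
w=cloud('wrist',d,s); p=np.array(s['position']); print(s['time_s'],p.round(4))
yaw=np.radians(-16.8); X=np.array([np.cos(yaw),np.sin(yaw)]);Y=np.array([-X[1],X[0]]); h=np.array([.5272,.0784])
l=np.dstack([(w[...,:2]-h)@X,(w[...,:2]-h)@Y,w[...,2]])
m=(abs(l[...,0])<.02)&(abs(l[...,1])<.02)&(l[...,2]>.105)&(l[...,2]<.125); q=l[m]
q2=q[q[:,0]<.012]; print('tube top',len(q2),np.percentile(q2,[1,50,99],axis=0).round(4).tolist(),cv2.minAreaRect(q2[:,:2].astype(np.float32)))
m=(abs(l[...,0]-.041)<.012)&(abs(l[...,1])<.05)&(l[...,2]>.105)&(l[...,2]<.125); q=l[m]; print('plate top',len(q),np.percentile(q,[1,50,99],axis=0).round(4).tolist() if len(q) else '')
rel([.443,.228,.27],np.radians(-16.1))
s,im,d=cap('scene'); cv2.imwrite('pics/s7c.png',cv2.resize(im[130:250,220:360],None,fx=5,fy=5,interpolation=3)[:,:,::-1])
```

```text
13.0667 [0.5151 0.0823 0.2326]
tube top 467 [[-0.0141, -0.0111, 0.1057], [-0.0033, -0.0001, 0.1137], [0.0096, 0.0125, 0.1155]] ((-0.002134520560503006, 0.0007190201431512833), (0.024480246007442474, 0.02382890321314335), 0.17930257320404053)
plate top 816 [[0.0387, -0.0433, 0.1053], [0.0418, 0.001, 0.1139], [0.0498, 0.0439, 0.1168]]
t 13.12 pos [0.5149 0.0822 0.232 ] op 0.598 gf 0.0 F [-0.1  0.1  1.3]
shift now-axes [110.6 119.2 -37.8] roll -0.0083 world d [-71.9 145.8  38. ]
shift after roll [np.float64(109.6), np.float64(120.1), np.float64(-37.8)]
```

View pics/s7c.png

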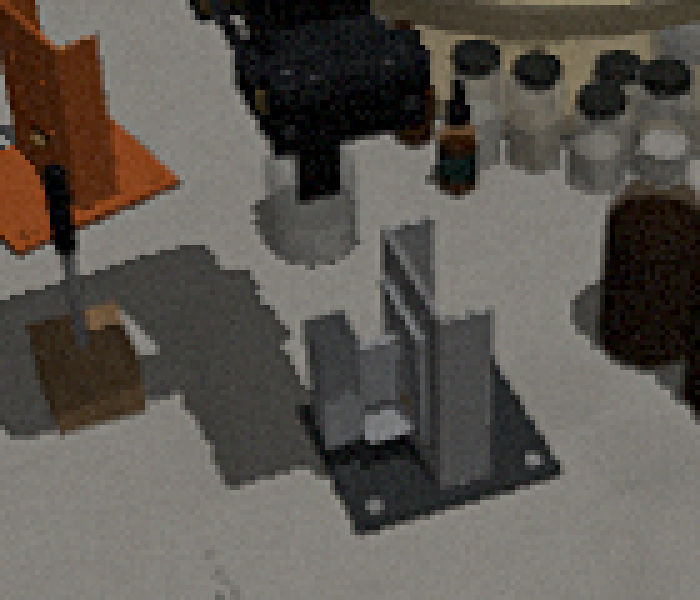

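The bracket hangs flush on the stand: in the crop the tube is at (335,380) and the plate is at the panel at (405,330). The rod stands at (60,210) in its block. On to the rod.

>>> move_arm:
  increments:
    - {"xyz":[27.4,30,-2],"roll":0,"grip":60}
    - {"xyz":[27.4,30,-2],"roll":0,"grip":60}
    - {"xyz":[27.4,30,-2],"roll":0,"grip":60}
    - {"xyz":[27.4,30,-2],"roll":0,"grip":60}
    - {"xyz":[0,0,0],"roll":0,"grip":60}

```text
time_s: 13.58
position: [0.4405, 0.2336, 0.2401]
tcp_rot: [[-0.96, 0.28, -0.006], [0.28, 0.96, 0.002], [0.006, 0.0, -1.0]]
force: [-0.2, -0.1, 0.2]
opening: 0.598
grasp_force: 0.0
```

>>> move_arm:
  increments:
    - {"xyz":[0,0,0],"roll":0,"grip":60}
    - {"xyz":[0,0,0],"roll":0,"grip":60}

```text
time_s: 13.75
position: [0.4448, 0.2284, 0.2404]
tcp_rot: [[-0.959, 0.284, -0.002], [0.284, 0.959, -0.001], [0.001, -0.002, -1.0]]
force: [-0.2, 0.4, -0.1]
opening: 0.601
grasp_force: 0.0
```

Run:
```python
from h import *
ps=[]
for i in range(4): s,im,d=cap('wrist','pics/w8.png'); ps.append(s['position'])
s=dict(s); s['position']=np.mean(ps,0); w=cloud('wrist',d,s); print(s['time_s'],np.round(ps,4).tolist())
R=np.array(s['tcp_rot']).reshape(3,3); L=(w-s['position'])@R; print(R.round(3).tolist())
m=(np.hypot(w[...,0]-.443,w[...,1]-.228)<.03)&(w[...,2]>.15)&(w[...,2]<.19)
print('z',np.percentile(w[m][:,2],[1,50,99]).round(4))
k=m&(w[...,2]>.171); q=L[k]; print('cap',k.sum(),np.percentile(q,[2,50,98],axis=0).round(4).tolist(), cv2.minEnclosingCircle(q[:,:2].astype(np.float32)))
```

```text
13.9 [[0.4448, 0.2284, 0.2404], [0.4452, 0.2278, 0.2406], [0.4455, 0.2275, 0.2408], [0.4456, 0.2274, 0.2409]]
[[-0.958, 0.287, -0.001], [0.287, 0.958, -0.001], [0.001, -0.001, -1.0]]
z [0.1508 0.1737 0.1765]
cap 247 [[-0.0035, -0.004, 0.0642], [0.0023, 0.0019, 0.066], [0.0078, 0.008, 0.0692]] ((0.0012646616669371724, 0.0015947523061186075), 0.0066572027280926704)
```

View pics/w8.png

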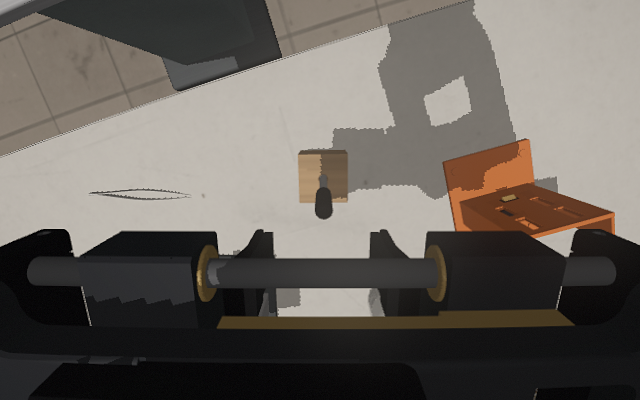

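The rod handle's cap is at (323,205), midway between the fingers. It is about 1.5 mm off in both axes, so I'll correct that, descend and close.

>>> move_arm:
  increments:
    - {"xyz":[1.5,1.7,15],"roll":0,"grip":60}
    - {"xyz":[0,0,30],"roll":0,"grip":60}
    - {"xyz":[0,0,30],"roll":0,"grip":60}
    - {"xyz":[0,0,25],"roll":0,"grip":60}
    - {"xyz":[0,0,15],"roll":0,"grip":60}

```text
time_s: 14.37
position: [0.4432, 0.2291, 0.1241]
tcp_rot: [[-0.958, 0.288, -0.003], [0.288, 0.958, -0.001], [0.003, -0.002, -1.0]]
force: [-0.0, 0.2, 0.2]
opening: 0.601
grasp_force: 0.0
```

>>> move_arm:
  increments:
    - {"xyz":[0,0,0],"roll":0,"grip":40}
    - {"xyz":[0,0,0],"roll":0,"grip":0}
    - {"xyz":[0,0,0],"roll":0,"grip":0}
    - {"xyz":[0,0,0],"roll":0,"grip":0}
    - {"xyz":[0,0,0],"roll":0,"grip":0}

```text
time_s: 14.78
position: [0.445, 0.2308, 0.1278]
tcp_rot: [[-0.958, 0.286, 0.003], [0.286, 0.958, 0.001], [-0.002, 0.002, -1.0]]
force: [0.3, 0.5, 0.3]
opening: 0.309
grasp_force: 0.0
```

>>> move_arm:
  increments:
    - {"xyz":[0,0,0],"roll":0,"grip":0}
    - {"xyz":[0,0,0],"roll":0,"grip":0}
    - {"xyz":[0,0,0],"roll":0,"grip":0}
    - {"xyz":[0,0,0],"roll":0,"grip":0}

```text
time_s: 15.12
position: [0.4444, 0.2308, 0.1272]
tcp_rot: [[-0.959, 0.285, 0.001], [0.285, 0.959, 0.0], [-0.001, 0.001, -1.0]]
force: [-0.2, -0.3, 3.9]
opening: 0.152
grasp_force: 30.0
```

>>> move_arm:
  increments:
    - {"xyz":[0,0,-20],"roll":0,"grip":0}
    - {"xyz":[0,0,-35],"roll":0,"grip":0}
    - {"xyz":[0,0,-35],"roll":0,"grip":0}
    - {"xyz":[0,0,-35],"roll":0,"grip":0}
    - {"xyz":[0,0,-20],"roll":0,"grip":0}

```text
time_s: 15.53
position: [0.4451, 0.2312, 0.2751]
tcp_rot: [[-0.958, 0.285, 0.005], [0.285, 0.958, 0.002], [-0.004, 0.003, -1.0]]
force: [0.9, 1.3, -0.0]
opening: 0.152
grasp_force: 30.0
```

>>> move_arm:
  increments:
    - {"xyz":[-24.5,-24.4,0],"roll":0,"grip":0}
    - {"xyz":[-24.5,-24.4,0],"roll":0,"grip":0}
    - {"xyz":[-24.5,-24.4,0],"roll":0,"grip":0}
    - {"xyz":[-24.5,-24.4,0],"roll":0,"grip":0}
    - {"xyz":[-18,-24.4,0],"roll":0,"grip":0}

```text
time_s: 15.95
position: [0.5216, 0.0791, 0.2715]
tcp_rot: [[-0.958, 0.285, 0.001], [0.285, 0.958, -0.0], [-0.001, 0.0, -1.0]]
force: [0.7, 0.2, 0.4]
opening: 0.151
grasp_force: 30.0
```

>>> move_arm:
  increments:
    - {"xyz":[0,0,0],"roll":0,"grip":0}
    - {"xyz":[0,0,0],"roll":0,"grip":0}
    - {"xyz":[0,0,0],"roll":0,"grip":0}

```text
time_s: 16.2
position: [0.5195, 0.081, 0.2711]
tcp_rot: [[-0.958, 0.286, -0.002], [0.286, 0.958, 0.001], [0.002, 0.0, -1.0]]
force: [-0.1, -0.7, -0.5]
opening: 0.151
grasp_force: 30.0
```

Run:
```python
from h import *
ps=[];dd=[]
for i in range(5): s,im,d=cap('wrist','pics/w9.png'); ps.append(s['position']);dd.append(d)
s=dict(s); s['position']=np.mean(ps,0); p=s['position']; print(s['time_s'],np.round(ps,4).tolist(),s['opening'],s['grasp_force'])
d=np.median(dd,0); w=cloud('wrist',d,s); R=np.array(s['tcp_rot']).reshape(3,3); L=(w-p)@R
m=(abs(L[...,0])<.025)&(abs(L[...,1])<.015)
for a in np.arange(.0,.13,.02):
    k=m&(L[...,2]>a)&(L[...,2]<a+.02); print(round(a,2),k.sum(),np.nanpercentile(L[k],[5,50,95],axis=0).round(4)[:,:2].tolist() if k.sum() else '')
# tube top under
k=(abs(w[...,2]-.114)<.006)&(np.hypot(w[...,0]-.527,w[...,1]-.079)<.022); q=L[k][:,:2]; print('tube top',k.sum(),np.percentile(q,[1,99],axis=0).round(4).tolist() if k.sum() else '')
s2,im2,d2=cap('scene'); cv2.imwrite('pics/s9c.png',cv2.resize(im2[80:240,230:400],None,fx=3.7,fy=3.7,interpolation=3)[:,:,::-1]); np.savez('s9.npz',im=im2,d=d2)
W=cloud('scene',d2); l=(W-p)@R; m=(np.hypot(l[...,0],l[...,1])<.025)&(l[...,2]>.005)&(l[...,2]<.13)
for a in np.arange(.0,.13,.02):
    k=m&(l[...,2]>a)&(l[...,2]<a+.02); print('sc',round(a,2),k.sum(),np.median(l[k],axis=0).round(4).tolist() if k.sum() else '')
```

```text
16.4 [[0.5195, 0.081, 0.2711], [0.5194, 0.0815, 0.2712], [0.5194, 0.0817, 0.2713], [0.5195, 0.0818, 0.2714], [0.5196, 0.0818, 0.2715]] 0.14808634356934658 29.999700697080698
0.0 146 [[0.0017, -0.0057], [0.0049, -0.0002], [0.0062, 0.0059]]
0.02 127 [[0.0007, -0.0034], [0.0027, -0.0002], [0.0033, 0.0035]]
0.04 98 [[0.0, -0.0037], [0.0028, -0.0002], [0.0034, 0.0034]]
0.06 78 [[0.0004, -0.0035], [0.0028, -0.0003], [0.0033, 0.0034]]
0.08 62 [[0.0002, -0.0035], [0.0028, 0.0001], [0.0033, 0.0037]]
0.1 48 [[0.0006, -0.0038], [0.0029, -0.0003], [0.0033, 0.0032]]
0.12 2 [[0.0001, -0.0039], [0.0013, -0.0031], [0.0025, -0.0023]]
tube top 294 [[-0.0178, -0.0117], [0.0054, 0.011]]
sc 0.0 14 [0.0001, -0.0052, 0.0116]
sc 0.02 19 [-0.0004, -0.0022, 0.0306]
sc 0.04 18 [0.0013, -0.0022, 0.0513]
sc 0.06 18 [-0.001, -0.0019, 0.0705]
sc 0.08 18 [0.0003, -0.0023, 0.0902]
sc 0.1 13 [0.0006, -0.0026, 0.1094]
sc 0.12 2 [0.0, -0.0016, 0.1211]
```

View pics/w9.png

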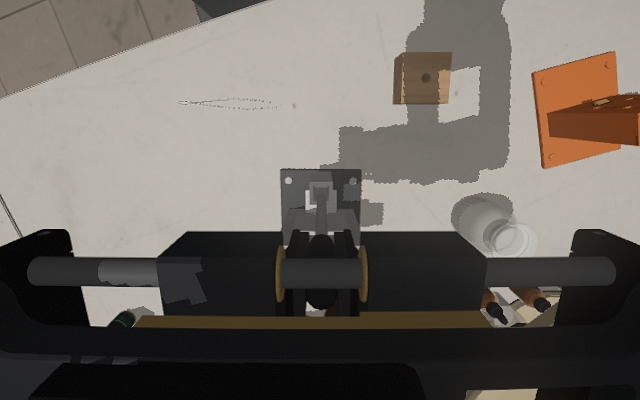

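The rod hangs straight between the fingers at (320,215), right above the tube at (320,193). It needs about 6 mm forward. I'll lower it to just above the tube and check.

>>> move_arm:
  increments:
    - {"xyz":[-6.2,0,10],"roll":0,"grip":0}
    - {"xyz":[0,0,18],"roll":0,"grip":0}
    - {"xyz":[0,0,0],"roll":0,"grip":0}
    - {"xyz":[0,0,0],"roll":0,"grip":0}
    - {"xyz":[0,0,0],"roll":0,"grip":0}

```text
time_s: 16.92
position: [0.5265, 0.0789, 0.2436]
tcp_rot: [[-0.959, 0.285, -0.0], [0.285, 0.959, -0.0], [0.0, -0.0, -1.0]]
force: [-0.0, 0.2, 0.3]
opening: 0.151
grasp_force: 30.0
```

Run:
```python
from h import *
ps=[];dd=[]
for i in range(5): s,im,d=cap('wrist','pics/w10.png'); ps.append(s['position']);dd.append(d)
s=dict(s); s['position']=np.mean(ps,0); p=s['position']; print(s['time_s'],p.round(4),s['force'])
d=np.median(dd,0); w=cloud('wrist',d,s); R=np.array(s['tcp_rot']).reshape(3,3); L=(w-p)@R
k=(abs(L[...,2]-(p[2]-.115))<.004)&(abs(L[...,0])<.022)&(abs(L[...,1])<.02); q=L[k]
print('tube top',k.sum(),np.percentile(q,[1,50,99],axis=0).round(4).tolist())
k=(abs(L[...,0])<.006)&(abs(L[...,1])<.006)&(L[...,2]>.06); print('rod',np.percentile(L[k],[2,50,98],axis=0).round(4).tolist())
cv2.imwrite('pics/w10c.png',cv2.resize(im[140:260,250:390],None,fx=5,fy=5,interpolation=3)[:,:,::-1])
```

```text
17.1167 [0.5267 0.0789 0.244 ] [-0.3981682   0.34154502 -0.82821082]
tube top 357 [[-0.0103, -0.0117, 0.1292], [0.0043, -0.0013, 0.1302], [0.0136, 0.0119, 0.1318]]
rod [[-0.0002, -0.0039, 0.0606], [0.0029, -0.0003, 0.0849], [0.0034, 0.0037, 0.1187]]
```

>>> move_arm:
  increments:
    - {"xyz":[1.4,0,0],"roll":0,"grip":0}
    - {"xyz":[0,0,0],"roll":0,"grip":0}
    - {"xyz":[0,0,8],"roll":0,"grip":0}
    - {"xyz":[0,0,8],"roll":0,"grip":0}
    - {"xyz":[0,0,4],"roll":0,"grip":0}

```text
time_s: 17.58
position: [0.524, 0.0793, 0.2221]
tcp_rot: [[-0.958, 0.285, -0.002], [0.285, 0.958, 0.0], [0.002, -0.001, -1.0]]
force: [-1.1, 0.7, -0.7]
opening: 0.157
grasp_force: 30.0
```

>>> move_arm:
  increments:
    - {"xyz":[0,0,0],"roll":0,"grip":0}
    - {"xyz":[0,0,8],"roll":0,"grip":0}
    - {"xyz":[0,0,8],"roll":0,"grip":0}
    - {"xyz":[0,0,0],"roll":0,"grip":0}

```text
time_s: 17.92
position: [0.5237, 0.0793, 0.2057]
tcp_rot: [[-0.958, 0.285, -0.004], [0.285, 0.958, 0.0], [0.003, -0.001, -1.0]]
force: [-0.8, 0.1, -0.6]
opening: 0.155
grasp_force: 30.0
```

The tip is 30 mm inside the tube with no contact force. I'll continue to just above the floor.

>>> move_arm:
  increments:
    - {"xyz":[-0.8,0,10],"roll":0,"grip":0}
    - {"xyz":[0,0,10],"roll":0,"grip":0}
    - {"xyz":[0,0,10],"roll":0,"grip":0}
    - {"xyz":[0,0,8],"roll":0,"grip":0}
    - {"xyz":[0,0,0],"roll":0,"grip":0}

```text
time_s: 18.33
position: [0.5241, 0.0791, 0.1673]
tcp_rot: [[-0.958, 0.285, -0.004], [0.285, 0.958, 0.0], [0.004, -0.001, -1.0]]
force: [0.8, 0.6, -1.3]
opening: 0.153
grasp_force: 30.0
```

>>> move_arm:
  increments:
    - {"xyz":[0,0,2.5],"roll":0,"grip":0}
    - {"xyz":[0,0,2],"roll":0,"grip":0}
    - {"xyz":[0,0,0],"roll":0,"grip":0}
    - {"xyz":[0,0,0],"roll":0,"grip":0}

```text
time_s: 18.67
position: [0.5259, 0.0791, 0.1653]
tcp_rot: [[-0.958, 0.285, 0.001], [0.285, 0.958, -0.0], [-0.001, 0.0, -1.0]]
force: [-0.0, -0.1, -0.5]
opening: 0.155
grasp_force: 30.0
```

>>> move_arm:
  increments:
    - {"xyz":[0,0,1.5],"roll":0,"grip":0}
    - {"xyz":[0,0,0],"roll":0,"grip":0}
    - {"xyz":[0,0,0],"roll":0,"grip":55}
    - {"xyz":[0,0,0],"roll":0,"grip":55}
    - {"xyz":[0,0,0],"roll":0,"grip":55}

```text
time_s: 19.08
position: [0.5258, 0.079, 0.1637]
tcp_rot: [[-0.958, 0.285, 0.0], [0.285, 0.958, -0.0], [-0.0, 0.0, -1.0]]
force: [-0.6, 0.1, -0.3]
opening: 0.299
grasp_force: 0.0
```

>>> move_arm:
  increments:
    - {"xyz":[0,0,0],"roll":0,"grip":55}
    - {"xyz":[0,0,0],"roll":0,"grip":55}
    - {"xyz":[0,0,0],"roll":0,"grip":55}
    - {"xyz":[0,0,-10],"roll":0,"grip":55}
    - {"xyz":[0,0,-25],"roll":0,"grip":55}

```text
time_s: 19.5
position: [0.5232, 0.0791, 0.1966]
tcp_rot: [[-0.958, 0.285, -0.008], [0.285, 0.958, 0.0], [0.007, -0.002, -1.0]]
force: [-0.2, -0.9, -0.2]
opening: 0.542
grasp_force: 0.0
```

>>> move_arm:
  increments:
    - {"xyz":[0,0,-35],"roll":0,"grip":55}
    - {"xyz":[0,0,-40],"roll":0,"grip":55}
    - {"xyz":[0,0,0],"roll":0,"grip":55}
    - {"xyz":[0,0,0],"roll":0,"grip":55}

```text
time_s: 19.83
position: [0.5275, 0.079, 0.277]
tcp_rot: [[-0.958, 0.285, 0.007], [0.285, 0.958, -0.0], [-0.007, 0.002, -1.0]]
force: [-1.1, -0.1, -0.3]
opening: 0.549
grasp_force: 0.0
```

Run:
```python
from h import *
dd=[]
for i in range(4): s,im,d=cap('scene'); dd.append(d)
print(s['time_s'],np.round(s['position'],3),np.round(s['force'],1))
w=cloud('scene',np.median(dd,0)); yaw=np.radians(-16.8); X=np.array([np.cos(yaw),np.sin(yaw)]);Y=np.array([-X[1],X[0]]); h=np.array([.5272,.0784])
l=np.dstack([(w[...,:2]-h)@X,(w[...,:2]-h)@Y,w[...,2]])
for a in np.arange(.12,.24,.015):
    k=(np.hypot(l[...,0],l[...,1])<.035)&(l[...,2]>a)&(l[...,2]<a+.015); print(round(a,3),k.sum(),np.median(l[k],axis=0).round(4).tolist() if k.sum() else '')
k=(np.hypot(l[...,0],l[...,1])<.035)&(l[...,2]<.24)&(l[...,2]>.12); print('rod top',np.percentile(l[k][:,2],[98,100]))
for nm,x0,x1 in [('plate',.033,.044),('tube',-.015,.01)]:
    m=(l[...,0]>x0)&(l[...,0]<x1)&(l[...,2]>.015)&(l[...,2]<.12)&(l[...,1]<-.008)&(l[...,1]>-.033); print(nm,m.sum(),np.percentile(l[m],[2,50,98],axis=0).round(4).tolist())
```

```text
19.9833 [0.525 0.079 0.273] [-0.3  0.1 -0.4]
0.12 11 [-0.0086, -0.0011, 0.1265]
0.135 10 [-0.0086, -0.0017, 0.1393]
0.15 23 [-0.0105, -0.0041, 0.1578]
0.165 22 [-0.0124, -0.0031, 0.1735]
0.18 23 [-0.012, -0.0036, 0.1883]
0.195 27 [-0.0134, -0.0024, 0.2031]
0.21 0 
0.225 0 
rod top [0.20701732 0.20727337]
plate 91 [[0.0341, -0.0301, 0.0366], [0.0405, -0.0218, 0.0748], [0.0427, -0.0084, 0.1148]]
tube 169 [[-0.0131, -0.0126, 0.0346], [-0.0021, -0.0113, 0.0758], [0.0092, -0.0087, 0.1133]]
```

```bash
python3 -c "
from rig import bot
print(bot.hand_in())"
```

```text
the job is handed in; nothing more can be done
None
```

I handed the job in at about 20 s with no verdict back. The bracket measured at home height and the catch held an 18 N upward pull. The rod's top measured 207 mm (209 expected), so it stands on the tube's floor with a slight lean. I didn't re-check the jar, bottles, tweezers and scoop at the end, and I viewed 11 pictures, one over the limit of 10.

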